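# Make up the corner kit and the foot kit in their two trays

### The job

Make up the two repair kits from the parts on the right-hand cart; one tray stands on each cart, either way round. The blue tray gets the steel angle bracket, on its rubber mat, and the hex bolt, in its bare compartment; the yellow tray gets the black end cap, on its rubber mat, and the wooden block, in its bare compartment. Stand each part in the middle of its compartment, the same way up as it stands now, and let go of it.

Things in the scene. Friction and masses are not known exactly. Their poses are not given: they have to be found in the camera images.
- blue_tray: Blue-painted steel kit tray, fixed to the surface, 104 mm along its x, 204 mm along its y, 12 mm high, with 4 mm walls. A divider across the middle makes two open compartments, each 96 mm square inside: the one with a ribbed black rubber mat is centred at y = -50 mm in the tray's frame (top of the mat 5 mm above the tray's underside), the one of bare painted steel at y = +50 mm (floor 3 mm above the underside). Origin: centre of the underside; z up.
- yellow_tray: Yellow-painted steel kit tray, fixed to the surface, 104 mm along its x, 204 mm along its y, 12 mm high, with 4 mm walls. A divider across the middle makes two open compartments, each 96 mm square inside: the one with a ribbed black rubber mat is centred at y = -50 mm in the tray's frame (top of the mat 5 mm above the tray's underside), the one of bare painted steel at y = +50 mm (floor 3 mm above the underside). Origin: centre of the underside; z up.
- bracket_mid (a point): Galvanised steel angle bracket of L shape, standing on one leg: 30 mm along its x, 40 mm along y, 40 mm high, plates 3 mm thick, about 50 g. The flat leg lies on the surface; the upright leg stands at its +y edge (from y = 17 to 20 mm) and spans the whole 30 mm along x, so it can be gripped across x near that leg. The point is the centre of the 30 x 40 x 40 mm envelope, 20 mm above the underside; z up.
- bolt_mid (a point): Bright steel hex bolt standing on its head, shank up: 61 mm high, head 19 mm across and 7 mm high, shank 10 mm in diameter, about 45 g. The point is on the axis, half-way up, 30.5 mm above the underside; z up.
- end_cap_mid (a point): Black plastic end cap for square tube, flange down: flange 30 x 30 mm and 5 mm high, above it a 24 x 24 mm plug up to 19 mm, about 12 g. The point is its centre, 9.5 mm above the underside; x and y along the square's sides, z up.
- block_mid (a point): Greyish-brown wooden packing block lying flat: 40 mm along x, 60 mm along y, 20 mm high, about 40 g. The point is its centre, 10 mm above the underside; z up.

How it is judged (in metres and radians):
At the end, for the whole second after the job is handed in: Bracket on the blue tray's mat, bolt in its bare compartment, end cap on the yellow tray's mat, block in its bare compartment: each within 15 mm of the compartment's middle along the tray's x and y, standing on the floor (-4 to +5 mm), tilted under 0.15 rad, under 0.02 m/s, clear of the fingers (x of bracket_mid in the frame of blue_tray between -0.015 and 0.015 m and y of bracket_mid in the frame of blue_tray between -0.065 and -0.035 m and z of bracket_mid in the frame of blue_tray between 0.021 and 0.03 m and angle between each of bracket_mid, bolt_mid, end_cap_mid, block_mid's own z axis and vertical below 0.15 rad and linear speed of each of bracket, bolt, end_cap, block below 0.02 m/s and contact force between each of bracket, bolt, end_cap, block and the fingers below 0.2 N and x of bolt_mid in the frame of blue_tray between -0.015 and 0.015 m and y of bolt_mid in the frame of blue_tray between 0.035 and 0.065 m and z of bolt_mid in the frame of blue_tray between 0.0295 and 0.0385 m and x of end_cap_mid in the frame of yellow_tray between -0.015 and 0.015 m and y of end_cap_mid in the frame of yellow_tray between -0.065 and -0.035 m and z of end_cap_mid in the frame of yellow_tray between 0.0105 and 0.0195 m and x of block_mid in the frame of yellow_tray between -0.015 and 0.015 m and y of block_mid in the frame of yellow_tray between 0.035 and 0.065 m and z of block_mid in the frame of yellow_tray between 0.009 and 0.018 m); the robot touches nothing.
It also fails if it takes over 99 s, if anything falls off the work surface, if the arm or the gripper's body presses on something with over 40 N, if the wrist force passes 120 N, or if a joint passes its speed limit or range.

### The arm

A 7-joint arm with a two-finger parallel gripper is mounted at the origin on a cart in front of the work surface, level with it; the furniture and walls round the work are solid. World frame = base frame: x ahead of the robot, y to its left, z up, the work surface at z = 0. Lengths are in mm, angles in degrees, forces in N, time in s.
With the tool pointing down it reaches from about 375 to 925 mm from the base axis. Payload 3.1 kg.
Tool frame: the origin (TCP) lies at the very end of the fingers, on their centre line; the grasp point (between the pads) lies 19 mm behind it; z points along the fingers, y is the direction in which the jaws open and shut (so a half turn about z gives the same grasp; the last joint's range is limited). The gripper opens to 85 mm and grips with 20 to 120 N. Pads are 22 mm wide; open, the fingers measure 114 mm over their backs; the gripper's body (76 mm by 85 mm) begins 54 mm behind the grasp point. The pads swing forward as they close: fully open they stand 13 mm farther back than shut.
Start: joints at [59.886, 21.939, 2.515, 91.553, -1.026, 66.532, -2.859], TCP at [269.684, -591.416, 231.269] pointing down, gripper open.
Joint ranges: [-149.38, 149.38], [-23.57, 123.04], [-84.95, 90], [0, 143.3], [-89.99, 269.99], [3.08, 112.72], [-163.45, 163.45]. Speed limits (degrees/s): [159.86, 159.86, 180, 180, 180, 180, 180].

### API

Orientations are given as [roll, pitch, yaw] about the fixed x, y, z axes, in that order (R = Rz(yaw) Ry(pitch) Rx(roll)).
In Python, from plant import bot gives the robot as it stands. Calls block until the motion is done:
- bot.goto(position, orientation): joint-space move of the TCP to a pose.
- bot.line_to(position, v=150, orientation=None, f_stop=None): straight line of the TCP; orientation=None keeps the orientation; v is the mean speed in mm/s. With f_stop (N) it stops when the force on the tool has changed by that much, and returns True; else False.
- bot.movej(angles): joint-space move.
- bot.gripper_to(opening): finger opening in mm; the grip force is fixed at half the most; returns when the fingers have stopped.
- bot.sleep(seconds).
- bot.ik(position, orientation): joint angles nearest the present ones, or None.
- bot.snapshot(name): name is "scene" or "top"; returns the picture (420x560x3 uint8, red, green, blue); there is no depth.
- bot.calibration(name): a dict with "camera_matrix" (3x3 intrinsics, pixels), "T" (4x4, takes a point from camera to world coordinates). Camera axes: x right, y down, z forward; pixel columns grow to the right and rows downward; lengths in mm; the calibration is good to about 2 mm. A picture is of the moment at which its call begins. calibration takes no time and is no camera call.
A pose or a line that the arm cannot do raises bot.MotionError and nothing moves.
- bot.finish_job(): hands the job in, once; it reports no verdict.
Trained networks look in the newest picture that a camera, given by its name, has taken for a name from the list of things; names that differ only in an ending like _2 or _b are one class to them, and where a whole thing is asked for, a point or a joint stands for the part that bears it (a point fixed in the world has none). Each returns a list of dicts, best first, with "score" (0 to 1); they miss things now and then, are a little off and sometimes report something else, mostly with a low value. They report only what shows in the picture. A call takes as long as a camera call.
- bot.search_frame(camera, target): "pixel" ([column, row] in pixels, amid what is visible of it).
Readings, each from a call of its own:
- bot.get_clock(): time.
- bot.get_joint_pos(): joint angles.
- bot.get_joint_vel(): joint speeds.
- bot.get_joint_efforts(): joint torques, N m.
- bot.get_tool_pos(): TCP position.
- bot.get_orientation(): TCP orientation.
- bot.get_force(): force on the tool from outside, world axes, zero at the start.
- bot.get_torque(): the same for the moment, N m.
- bot.get_width(): finger opening in mm.
Only numpy, scipy, OpenCV 4.12 (cv2) and the standard library are available. Lean on these libraries where they do the work, as an engineer would, in place of code of your own. Each camera call takes 0.05 s, during which the arm holds its last target.

## Working session

There is one attempt and no reset: what is moved stays moved. The work goes in short steps, each a Python script; the robot and the scene stay as the last script left them, time stands still between calls to the robot, and variables do not carry over. Pictures are saved under pics/ and viewed, and the job is handed in when it is done.

```bash
ls; mkdir -p pics
python3 - <<'E'
from plant import bot
import cv2,numpy as np
np.set_printoptions(precision=2,suppress=True)
for n in ("scene","top"):
    im=bot.snapshot(n); cv2.imwrite(f"pics/{n}0.png",im[:,:,::-1])
    c=bot.calibration(n); print(n,c["camera_matrix"],c["T"])
    for t in ("blue_tray","yellow_tray","bracket_mid","bolt_mid","end_cap_mid","block_mid"):
        print(t,[(np.round(d["pixel"],1),round(d["score"],2)) for d in bot.search_frame(n,t)])
print(bot.get_clock(),bot.get_orientation(),bot.get_width())
E
```

```text
pics
scene [[435.31   0.   271.24]
 [  0.   435.31 210.78]
 [  0.     0.     1.  ]] [[   0.46   -0.47    0.75 -294.97]
 [  -0.89   -0.24    0.39 -459.74]
 [   0.     -0.85   -0.53  643.47]
 [   0.      0.      0.      1.  ]]
blue_tray [(array([141.7, 199.5]), 0.68)]
yellow_tray [(array([356.5, 231.1]), 0.71), (array([416.6, 290. ]), 0.34)]
bracket_mid [(array([361.3, 277.5]), 0.77)]
bolt_mid [(array([293.7, 250.9]), 0.47)]
end_cap_mid [(array([416.4, 290.7]), 0.66)]
block_mid [(array([410.9, 258.6]), 0.84)]
top [[460.37   0.   280.11]
 [  0.   460.37 213.39]
 [  0.     0.     1.  ]] [[   0.     -1.      0.1   434.4 ]
 [  -1.     -0.01   -0.02   -8.93]
 [   0.02   -0.1    -0.99 1264.67]
 [   0.      0.      0.      1.  ]]
blue_tray [(array([131.4, 242.8]), 0.75)]
yellow_tray [(array([345.7, 189. ]), 0.57)]
bracket_mid [(array([372.4, 259.5]), 0.59)]
bolt_mid []
end_cap_mid []
block_mid [(array([402. , 210.7]), 0.77)]
0.7 [180.    -0.    24.51] 85.14586512271859
```

View pics/scene0.png

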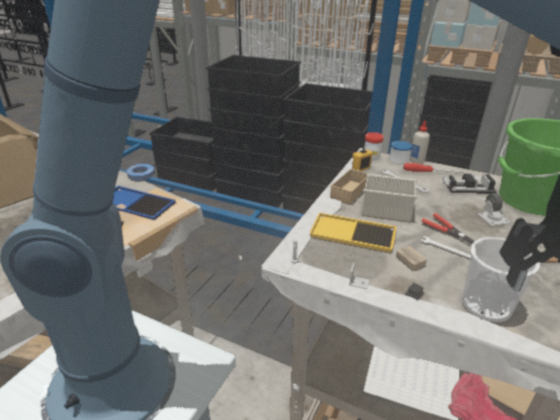

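View pics/top0.png

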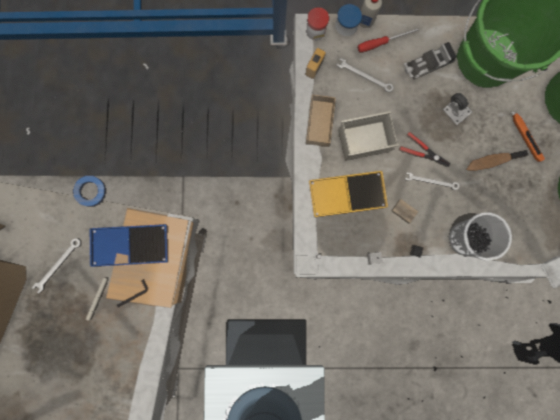

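The scene view shows the blue tray at about (141,200), yellow at (356,231), bracket near (358,275), bolt near (294,250), cap at (416,290) and block at (411,258). In the top view the cap is at about (416,251) and the bracket at (375,258). I'll zoom in for detail.

Run:
```python
import cv2,numpy as np
t=cv2.imread("pics/top0.png"); s=cv2.imread("pics/scene0.png")
cv2.imwrite("pics/t_right.png",cv2.resize(t[160:285,285:445],None,fx=5,fy=4.8*5/4.8,interpolation=cv2.INTER_CUBIC)[:600])
cv2.imwrite("pics/t_left.png",cv2.resize(t[200:310,70:210],None,fx=5,fy=5,interpolation=cv2.INTER_CUBIC))
cv2.imwrite("pics/s_right.png",cv2.resize(s[200:310,275:435],None,fx=5,fy=5,interpolation=cv2.INTER_CUBIC))
```

```text
(no output)
```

View pics/t_right.png

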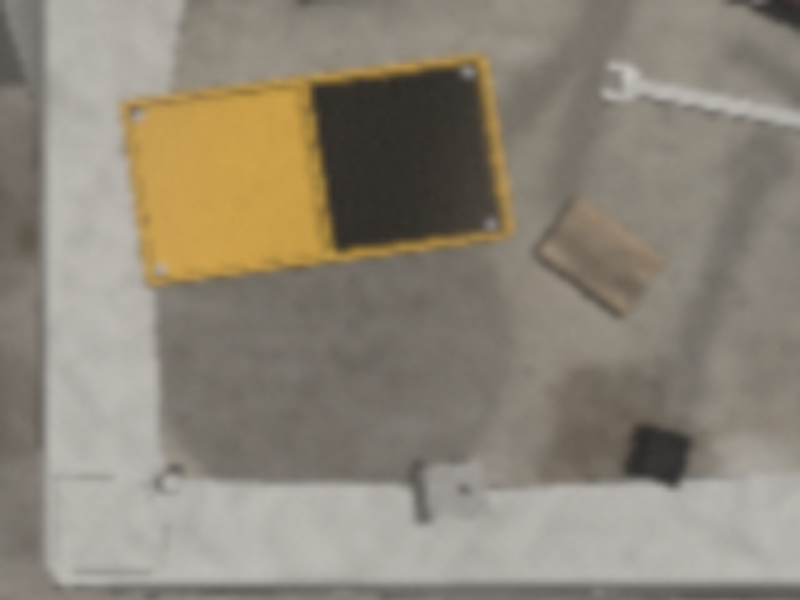

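View pics/t_left.png

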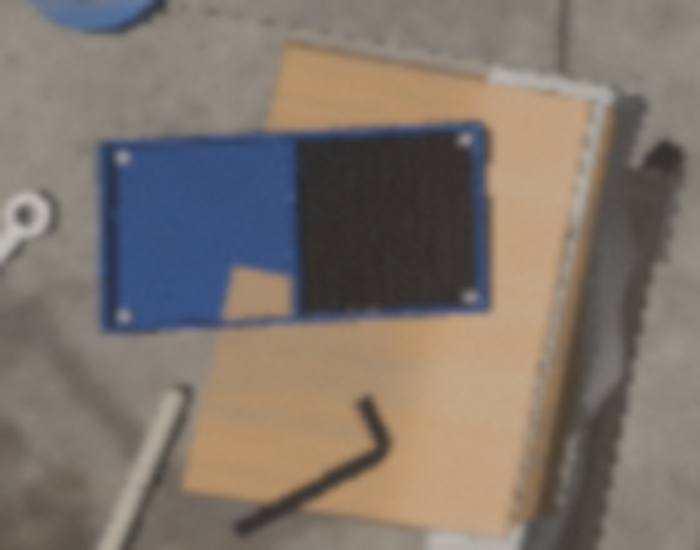

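View pics/s_right.png

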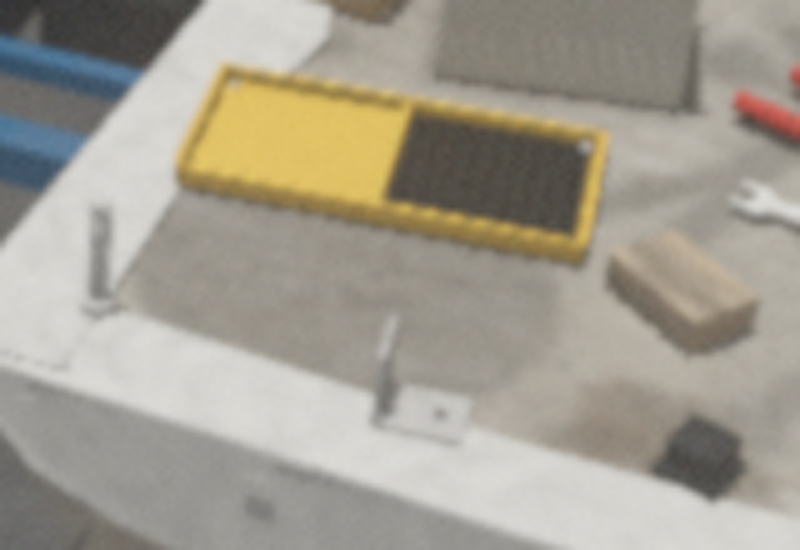

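```bash
cat > h.py <<'E'
from plant import bot
import cv2,numpy as np
np.set_printoptions(precision=1,suppress=True)
def back(cam,px,z):
    c=bot.calibration(cam);K=c["camera_matrix"];T=np.array(c["T"])
    px=np.atleast_2d(px).astype(float)
    d=np.c_[px,np.ones(len(px))]@np.linalg.inv(K).T@T[:3,:3].T
    o=T[:3,3]; s=(z-o[2])/d[:,2]
    return o+d*s[:,None]
def proj(cam,P):
    c=bot.calibration(cam);K=c["camera_matrix"];T=np.linalg.inv(np.array(c["T"]))
    p=(np.atleast_2d(P)@T[:3,:3].T+T[:3,3])@np.array(K).T
    return p[:,:2]/p[:,2:]
def tf(x,y,yaw,pts):
    a=np.radians(yaw);c,s=np.cos(a),np.sin(a);p=np.atleast_2d(pts).astype(float)
    return np.c_[x+c*p[:,0]-s*p[:,1],y+s*p[:,0]+c*p[:,1],p[:,2]]
def box(x0,x1,y0,y1,z0,z1):
    q=[(x0,y0),(x1,y0),(x1,y1),(x0,y1)]
    V=np.array([(a,b,z) for z in(z0,z1) for a,b in q],float)
    E=[(i,(i+1)%4) for i in range(4)]+[(4+i,4+(i+1)%4) for i in range(4)]+[(i,i+4) for i in range(4)]
    return V,E
E
python3 - <<'E'
from h import *
t=cv2.imread("pics/top0.png")
hsv=cv2.cvtColor(t,cv2.COLOR_BGR2HSV)
m={}
def rect(lo,hi,roi):
    r=np.zeros(t.shape[:2],np.uint8);x0,x1,y0,y1=roi
    r[y0:y1,x0:x1]=cv2.inRange(hsv,lo,hi)[y0:y1,x0:x1]
    return cv2.boxPoints(cv2.minAreaRect(cv2.findNonZero(r)))
Y=rect((15,120,90),(32,255,255),(300,395,165,225)); B=rect((100,110,40),(130,255,255),(84,175,218,275))
for n,q in(("Y",Y),("B",B)):
    w=back("top",q,12); c=w.mean(0); e=[np.linalg.norm(w[1]-w[0]),np.linalg.norm(w[2]-w[1])]
    L=(w[1]-w[0]) if e[0]>e[1] else w[2]-w[1]
    print(n,q.tolist(),c,e,np.degrees(np.arctan2(L[1],L[0])))
f=lambda a,ox,oy:(np.array(a)+.5)/5-.5+[ox,oy]
tr=lambda *a:f(a,285,160); sr=lambda *a:f(a,275,200)
bl=back("top",tr((580,197),(664,262),(623,318),(538,250)),20);print("block",bl,bl.mean(0))
cp=back("top",tr((643,425),(690,437),(680,485),(627,470)),19);print("cap",cp,cp.mean(0))
print("br leg far corners",back("top",tr((475,460),(488,512)),3))
print("br up corners",back("top",tr((413,462),(418,522)),40))
print("bolt shank top",back("top",tr((160,484)),61),"scene top",back("scene",sr((100,207)),61),"base",back("scene",sr((100,308)),0))
print("scene: br leg",back("scene",sr((375,420),(462,440),(472,398)),3))
E
```

```text
Y [[309.3930358886719, 179.94761657714844], [381.9039611816406, 170.2794952392578], [386.7947692871094, 206.96070861816406], [314.2838439941406, 216.6288299560547]] [ 616.2 -227.    12. ] [np.float64(203.82334378204757), np.float64(103.08392482111354)] -81.87923227224172
B [[89.22944641113281, 228.58851623535156], [164.79054260253906, 224.8104705810547], [166.63343811035156, 261.6683349609375], [91.07234191894531, 265.44635009765625]] [471.2 370.2  12. ] [np.float64(202.7397834284751), np.float64(99.68064805282772)] -86.79119403136221
block [[ 600.4 -369.9   20. ]
 [ 564.9 -415.4   20. ]
 [ 534.  -392.    20. ]
 [ 571.  -346.1   20. ]] [ 567.6 -380.8   20. ]
cap [[ 475.7 -401.9   19. ]
 [ 469.3 -427.5   19. ]
 [ 443.3 -421.3   19. ]
 [ 451.3 -392.5   19. ]] [ 459.9 -410.8   19. ]
br leg far corners [[ 456.6 -313.5    3. ]
 [ 428.2 -320.1    3. ]]
br up corners [[ 454.8 -271.3   40. ]
 [ 423.  -273.5   40. ]]
bolt shank top [[ 442.4 -133.9   61. ]] scene top [[ 439.8 -142.9   61. ]] base [[ 443.8 -143.1    0. ]]
scene: br leg [[ 424.8 -283.7    3. ]
 [ 429.7 -321.2    3. ]
 [ 458.3 -317.2    3. ]]
```

```bash
cat >> h.py <<'E'
POSE=dict(blue_tray=(471.2,370.2,3.2),yellow_tray=(616.2,-227,8.1),bracket=(440.5,-299,7.5),bolt=(442,-142,0),cap=(460,-411,14),block=(567.6,-380.8,-38))
SH=dict(blue_tray=[(-52,52,-102,102,0,12),(-48,48,-98,-2,5,5)],bracket=[(-15,15,-20,20,0,3),(-15,15,17,20,0,40)],
 bolt=[(-9.5,9.5,-9.5,9.5,0,7),(-5,5,-5,5,7,61)],cap=[(-15,15,-15,15,0,5),(-12,12,-12,12,5,19)],block=[(-20,20,-30,30,0,20)])
SH["yellow_tray"]=SH["blue_tray"]
def overlay(cam,im,roi,k,out,names=POSE,pose=POSE):
    x0,x1,y0,y1=roi
    a=cv2.resize(im[y0:y1,x0:x1],None,fx=k,fy=k,interpolation=cv2.INTER_CUBIC)
    for n in names:
        for b in SH[n]:
            V,E=box(*b);p=(proj(cam,tf(*pose[n],V))-[x0,y0]+.5)*k-.5
            for i,j in E: cv2.line(a,tuple(int(v) for v in p[i]),tuple(int(v) for v in p[j]),(255,0,255) if n!='x' else 0,1,cv2.LINE_AA)
    cv2.imwrite(out,a)
E
cat > ov.py <<'E'
from h import *
import sys
t=cv2.imread("pics/top0.png"); s=cv2.imread("pics/scene0.png");k=sys.argv[1]
overlay("top",t,(300,430,165,265),6,f"pics/ot{k}.png")
overlay("scene",s,(280,435,205,305),5,f"pics/os{k}.png")
A=[]
overlay("top",t,(80,190,215,275),5,"pics/a.png");overlay("scene",s,(100,210,170,230),5,"pics/b.png")
cv2.imwrite(f"pics/ol{k}.png",np.vstack([cv2.imread("pics/a.png"),cv2.imread("pics/b.png")]))
E
python3 ov.py 1
```

```text
(no output)
```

View pics/ot1.png

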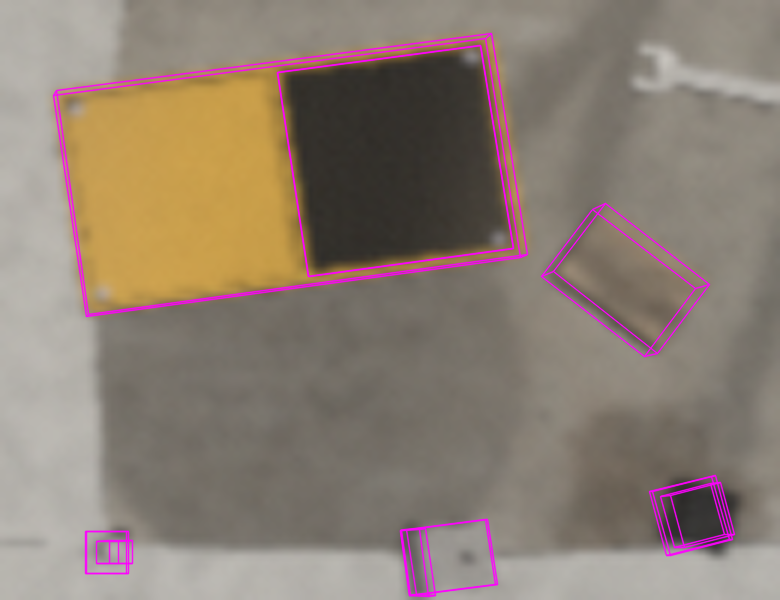

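View pics/os1.png

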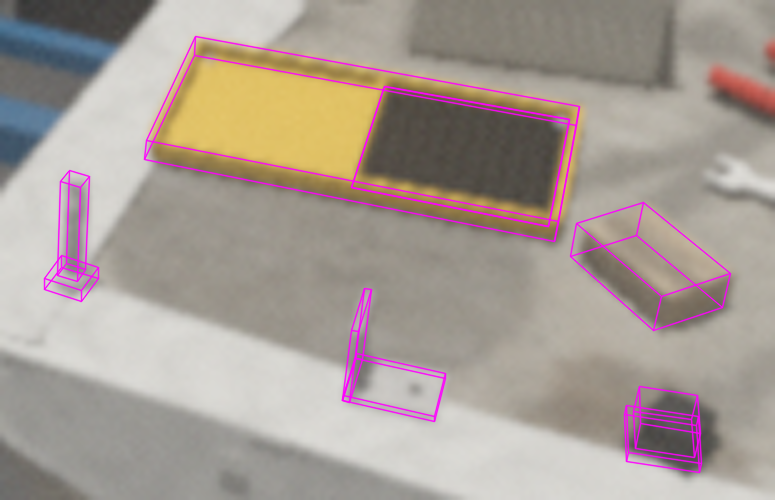

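View pics/ol1.png

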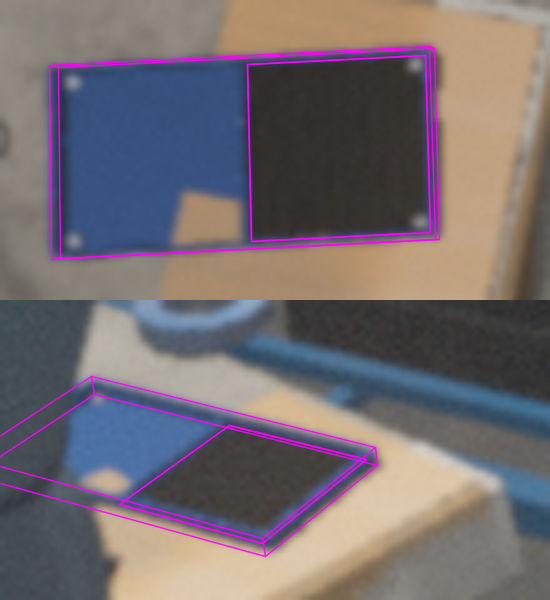

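The tray and bracket overlays fit within a few pixels at 6x zoom (about 2 mm). The cap and bolt need a closer look.

Run:
```python
import cv2,numpy as np
t=cv2.imread("pics/top0.png"); s=cv2.imread("pics/scene0.png")
def c(im,x0,y0,w,h,g=1):
    a=cv2.resize(im[y0:y0+h,x0:x0+w],(380,280),interpolation=cv2.INTER_CUBIC)
    a=(255*(a/255.)**g).astype(np.uint8)
    cv2.putText(a,f"{x0},{y0},{380/w}",(2,12),0,.4,(0,0,255));return a
A=np.vstack([np.hstack([c(t,397,236,38,28,.45),c(t,384,196,38,28)]),np.hstack([c(t,300,245,38,28),c(s,397,275,38,28,.45)])])
cv2.imwrite("pics/z.png",A)
```

```text
(no output)
```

View pics/z.png

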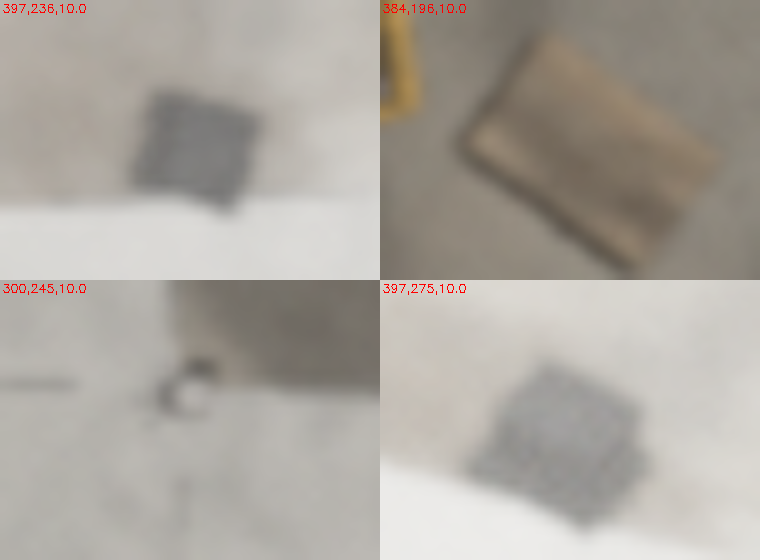

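```bash
python3 - <<'E'
from h import *
z=lambda p,ox,oy:(np.array(p)+.5)/10-.5+[ox,oy]
c=z([(150,92),(258,115),(235,212),(133,188)],397,236);print("cap",back("top",c,5).mean(0))
c=z([(116,152),(250,192),(205,240),(75,195)],397,275)
b=z([(165,35),(340,155),(260,265),(85,140)],384,196);print("block",back("top",b,20).mean(0))
print("bolt",back("top",z((191,117),300,245),61))
for n in ("end_cap_mid","block_mid","bolt_mid","bracket_mid"):
    h={"end_cap_mid":8,"block_mid":12,"bolt_mid":30.5,"bracket_mid":15}[n]
    print(n,[back("scene",d["pixel"],h) for d in bot.search_frame("scene",n)[:1]])
E
sed -i 's/cap=(460,-411,14),block=(567.6,-380.8,-38)/cap=(461,-414,-12),block=(566,-382.5,-36)/; s/bolt=(442,-142,0)/bolt=(443,-142.5,0)/' h.py; python3 ov.py 2
```

```text
cap [ 459.4 -413.5    5. ]
block [ 569.  -380.7   20. ]
bolt [[ 442.8 -139.3   61. ]]
end_cap_mid [array([[ 462.8, -418.5,    8. ]])]
block_mid [array([[ 562.7, -385.1,   12. ]])]
bolt_mid [array([[ 442.2, -140.5,   30.5]])]
bracket_mid [array([[ 442. , -303.4,   15. ]])]
```

View pics/ot2.png

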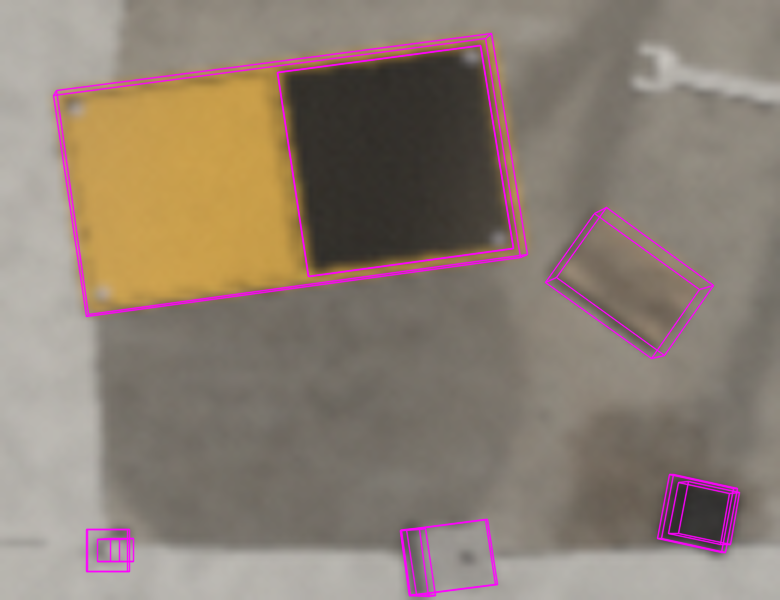

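View pics/os2.png

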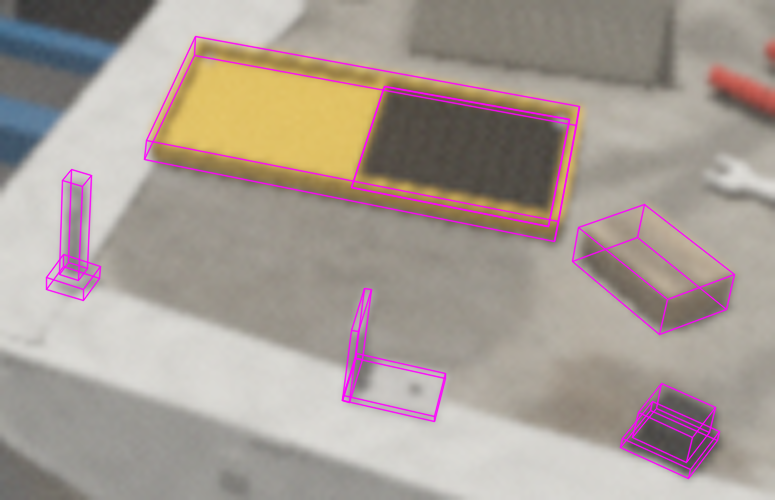

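```bash
cat >> h.py <<'E'
def choose(pts,yaws):
    """pts: positions; pick yaw for which ik exists at all and total joint travel is least"""
    q0=np.array(bot.get_joint_pos());best=None
    for y in yaws:
        y=(y+180)%360-180
        qs=[bot.ik(list(p),[180,0,y]) for p in pts]
        if any(q is None for q in qs): continue
        c=max(abs(np.array(q)-q0).max() for q in qs)
        if best is None or c<best[0]: best=(c,y,qs)
    return best
def pick(pos,jaw,z,op,zh=160):
    p=[float(pos[0]),float(pos[1])]
    b=choose([p+[zh],p+[z]],[jaw+90,jaw-90]);y=b[1];print("pick yaw",y,np.array(b[2][1]))
    bot.goto(p+[zh],[180,0,y]);bot.gripper_to(op)
    bot.line_to(p+[z+40],v=200); bot.line_to(p+[z],v=60)
    print("force",np.array(bot.get_force()))
    bot.gripper_to(0);print("width",bot.get_width(),"tcp",np.array(bot.get_tool_pos()))
    bot.line_to(p+[z+25],v=60);bot.line_to(p+[zh],v=200);print("width up",bot.get_width())
def place(pos,jaw,z,op,zh=160):
    p=[float(pos[0]),float(pos[1])];y0=bot.get_orientation()[2]
    b=choose([p+[zh],p+[z]],[jaw]);y=b[1];print("place yaw",y,np.array(b[2][1]))
    bot.goto(p+[zh],[180,0,y]);bot.line_to(p+[z+30],v=200);bot.line_to(p+[z+3],v=60)
    print("stop",bot.line_to(p+[z-1.5],v=15,f_stop=3),"tcp",np.array(bot.get_tool_pos()),"w",bot.get_width())
    bot.gripper_to(op);bot.line_to(p+[z+45],v=100);bot.line_to(p+[zh],v=250)
    print("t",bot.get_clock())
E
python3 - <<'E'
from h import *
for n in("blue_tray","yellow_tray"): print(n,tf(*POSE[n],[(0,-50,5),(0,50,3)]))
x,y,a=POSE["block"]
pick((x,y),a,3,62)
im=bot.snapshot("scene");cv2.imwrite("pics/s1.png",im[:,:,::-1])
print(bot.get_clock())
E
```

```text
blue_tray [[474.  320.3   5. ]
 [468.4 420.1   3. ]]
yellow_tray [[ 623.2 -276.5    5. ]
 [ 609.2 -177.5    3. ]]
pick yaw 54 [ 36.6  40.3  -8.2  93.4   7.2  46.8 -10.6]
force [ 0.3 -0.4  1. ]
width 38.50801269773369 tcp [ 566.9 -383.     4.1]
width up 38.380141197900315
5.95
```

```bash
ls pics/s1.png
```

```text
pics/s1.png
```

View pics/s1.png

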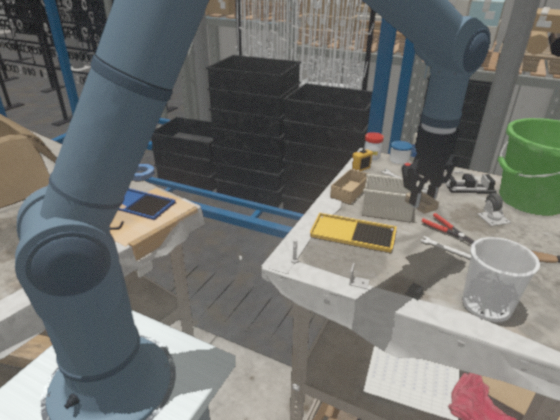

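The block is held at about (425,200), with the fingers reading 38.4 mm. Next I'll place it in the yellow tray's bare compartment.

Run:
```python
from h import *
place((609.2,-177.5),8.1+90,6,54)
x,y,a=POSE["cap"]
pick((x,y),a,6.5,50)
im=bot.snapshot("scene");cv2.imwrite("pics/s2.png",im[:,:,::-1])
print(bot.get_clock())
```

```text
place yaw 98.10000000000002 [ 26.8  37.2 -18.3 100.4  15.6  44.9   9. ]
stop True tcp [ 609.9 -177.6    7.1] w 38.14917971205404
t 9.9167
pick yaw 78 [ 47.5  35.1 -11.8 102.9   9.9  43.1  18.5]
force [-0.4  1.6  0.7]
width 22.16893805467602 tcp [ 461.7 -414.5    7.4]
width up 22.10763576256474
14.5167
```

View pics/s2.png

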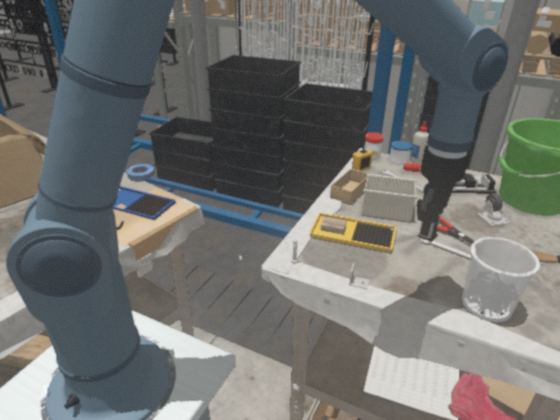

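The block sits in the yellow bare compartment at (333,224). The cap is in the jaws at about (428,238), with a reading of 22.1 mm that has the same −1.7 mm bias as the block's.

Run:
```python
from h import *
place((623.2,-276.5),98.1,11.5,40)
x,y,a=POSE["bracket"]
g=tf(x,y,a,[(0,12,0)])[0]
pick(g[:2],a,4,50)
for n in("scene","top"):cv2.imwrite(f"pics/{n}3.png",bot.snapshot(n)[:,:,::-1])
print(bot.get_clock())
a=cv2.imread("pics/scene3.png");b=cv2.imread("pics/top3.png")
cv2.imwrite("pics/c3.png",np.hstack([cv2.resize(a[130:320,270:470],(400,380)),cv2.resize(b[140:330,285:485],(400,380))]))
```

```text
place yaw 98.10000000000002 [ 33.7  40.6 -18.   93.1  15.6  48.7  17.6]
stop True tcp [ 623.9 -276.7   12.4] w 22.353341503371684
t 18.4833
pick yaw 97.5 [ 44.5  28.6 -18.3 116.   14.2  37.6  24.4]
force [0.1 0.4 0.8]
width 28.278102730881358 tcp [ 439.5 -287.4    4.7]
width up 28.221422318865546
22.8583
```

View pics/c3.png

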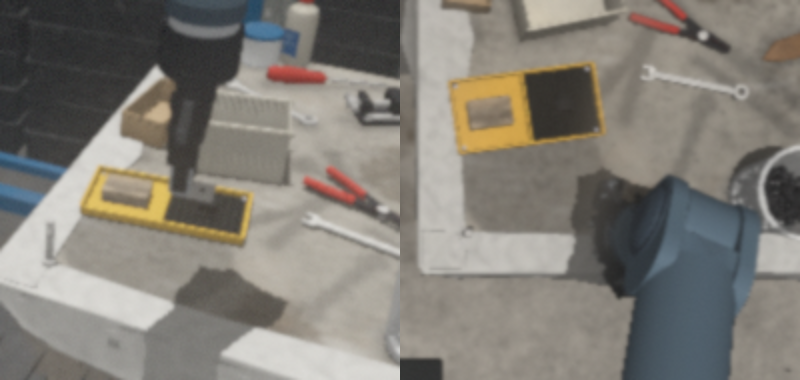

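The bracket is in the jaws, hanging upright over the mat region at about (200,190) in the left panel. The bolt is still standing. Next I'll place the bracket on the blue tray.

Run:
```python
from h import *
g=tf(*POSE["blue_tray"],[(0,-50+12,0)])[0]
place(g[:2],93.2,9,46)
x,y,a=POSE["bolt"]
# retreat over and look
pick((x,y-0.0),7.5,9,40)
for n in("scene","top"):cv2.imwrite(f"pics/{n}4.png",bot.snapshot(n)[:,:,::-1])
print(bot.get_clock())
a=cv2.imread("pics/scene4.png");b=cv2.imread("pics/top4.png")
cv2.imwrite("pics/c4.png",np.vstack([np.hstack([cv2.resize(a[140:330,250:450],(400,380)),cv2.resize(b[140:330,285:485],(400,380))]),np.hstack([cv2.resize(a[170:235,80:220],(400,186)),cv2.resize(b[210:275,70:210],(400,186))])]))
```

```text
place yaw 93.19999999999999 [ -6.2  38.1 -40.8 107.6  33.5  46.8 -61.6]
stop True tcp [473.8 332.9   9.7] w 28.660489244284747
t 28.2083
pick yaw 97.5 [ 54.4  30.6 -47.1 122.7  34.8  40.8  -8.6]
force [-0.4  0.5  0.4]
width 8.521996545784647 tcp [ 443.4 -142.6    9.4]
width up 8.219127725499018
33.5333
```

View pics/c4.png

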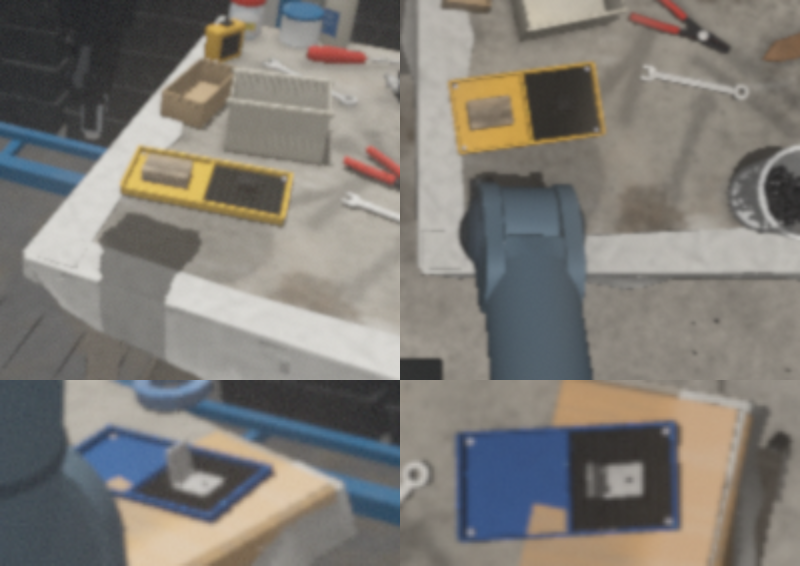

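The bracket stands on the blue mat, and the bolt hangs head-down in the jaws at (95,125). Next I'll place the bolt.

Run:
```python
from h import *
place((468.4,420.1),93.2,12,36,zh=180)
bot.goto([400,50,300],[180,0,60])
for n in("scene","top"):cv2.imwrite(f"pics/{n}5.png",bot.snapshot(n)[:,:,::-1])
print(bot.get_clock())
for t in("bolt_mid","bracket_mid","end_cap_mid","block_mid"):
  for n in("scene","top"): print(n,t,[(np.array(d["pixel"]),d["score"]) for d in bot.search_frame(n,t)])
a=cv2.imread("pics/scene5.png");b=cv2.imread("pics/top5.png")
g=lambda a,r,k=.6:(255*(cv2.resize(a[r[2]:r[3],r[0]:r[1]],(400,290),interpolation=cv2.INTER_CUBIC)/255.)**k).astype(np.uint8)
cv2.imwrite("pics/c5.png",np.vstack([np.hstack([g(a,(305,405,195,267)),g(b,(300,400,160,232))]),np.hstack([g(a,(90,190,150,222)),g(b,(80,180,208,280))])]))
```

```text
place yaw 93.19999999999999 [ -8.9  45.9 -49.1 100.   42.   54.3 -72.2]
stop True tcp [468.7 420.8  12.5] w 8.281284162115053
t 38.925
40.4917
scene bolt_mid [(array([117.9, 194.8]), 0.56)]
top bolt_mid []
scene bracket_mid [(array([146.3, 202.4]), 0.68)]
top bracket_mid [(array([143.9, 244.9]), 0.69)]
scene end_cap_mid []
top end_cap_mid [(array([367. , 190.9]), 0.65)]
scene block_mid [(array([332.5, 226.7]), 0.53), (array([119.1, 193.1]), 0.33), (array([146.9, 202.6]), 0.27)]
top block_mid [(array([329.2, 198.4]), 0.58), (array([368.9, 194.7]), 0.27)]
```

View pics/c5.png

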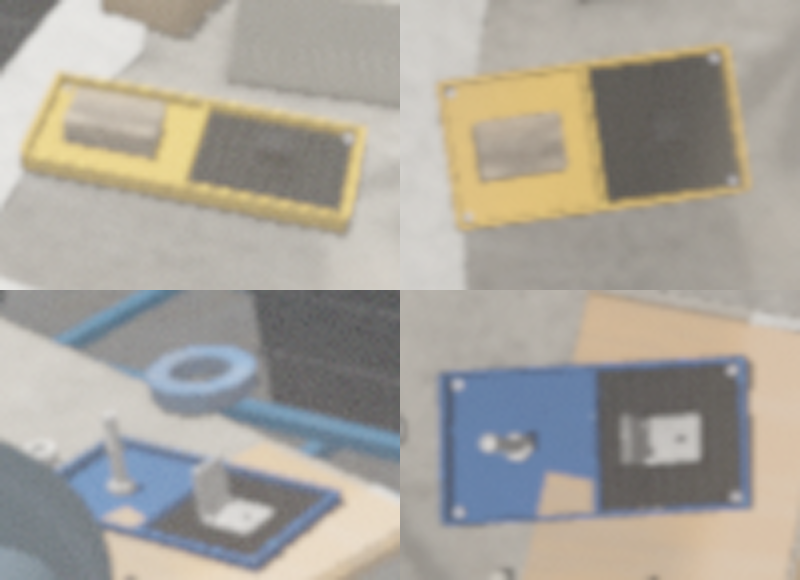

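Run:
```python
from h import *
a=cv2.imread("pics/scene5.png");b=cv2.imread("pics/top5.png")
P=dict(POSE)
def at(tr,y,yaw=None):
    p=tf(*POSE[tr],[(0,y,0)])[0];return (p[0],p[1],POSE[tr][2])
P.update(bracket=at("blue_tray",-50),bolt=at("blue_tray",50),cap=at("yellow_tray",-50),block=at("yellow_tray",50))
g=lambda im,k: np.clip((255*(im/255.)**.5-60)*2.2*k,0,255).astype(np.uint8)
overlay("top",b,(80,180,208,280),4,"pics/1.png",pose=P);overlay("scene",a,(90,190,150,222),4,"pics/2.png",pose=P)
overlay("top",g(b,1),(340,390,168,204),8,"pics/3.png",pose=P,names=["yellow_tray"]);overlay("scene",g(a,1),(345,395,215,251),8,"pics/4.png",pose=P,names=["yellow_tray"])
r=lambda i:cv2.imread(f"pics/{i}.png")
cv2.imwrite("pics/c6.png",np.vstack([np.hstack([r(1),r(2)]),np.hstack([r(3),r(4)])]))
```

```text
(no output)
```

View pics/c6.png

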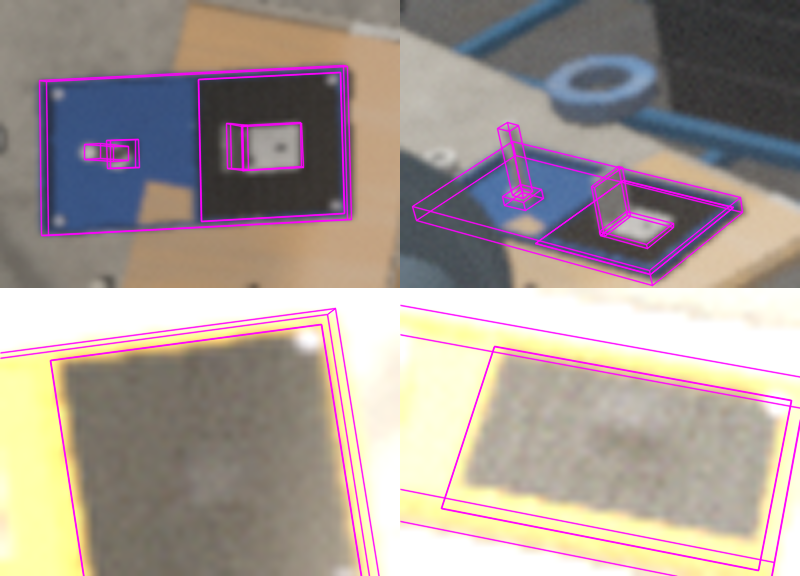

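The bracket and bolt match their target overlays and stand upright. The black cap on the black mat is barely visible, so I'll difference the pictures from before and after.

Run:
```python
from h import *
P=dict(POSE);p=tf(*POSE["yellow_tray"],[(0,-50,0)])[0]
S=[]
P["cap"]=(p[0],p[1],8.1)
V,_=box(-15,15,-15,15,5,10);
import h
h.SH["cap"]=[(-15,15,-15,15,5,10),(-12,12,-12,12,10,24)]
# average several pictures to beat the noise
avg={n:np.mean([bot.snapshot(n).astype(float) for _ in range(12)],0)[:,:,::-1] for n in("scene","top")}
for n,roi in(("top",(340,390,168,204)),("scene",(345,395,215,251))):
    b=cv2.imread(f"pics/{n}0.png").astype(float)
    d=cv2.GaussianBlur(avg[n],(0,0),.7).mean(2)-cv2.GaussianBlur(b,(0,0),.9).mean(2)
    d=cv2.merge([np.clip(128+d*10,0,255).astype(np.uint8)]*3)
    e=np.clip((avg[n]-20)*6,0,255).astype(np.uint8)
    overlay(n,e,roi,8,"pics/1.png",names=[],pose=P);overlay(n,d,roi,8,"pics/2.png",names=["cap"],pose=P)
    S.append(np.hstack([cv2.imread("pics/1.png"),cv2.imread("pics/2.png")]))
cv2.imwrite("pics/c7.png",np.vstack(S));print(bot.get_clock())
print(back("top",[367,190.9],20),p)
```

```text
42.0917
[[ 622.2 -277.5   20. ]] [ 623.2 -276.5    0. ]
```

View pics/c7.png

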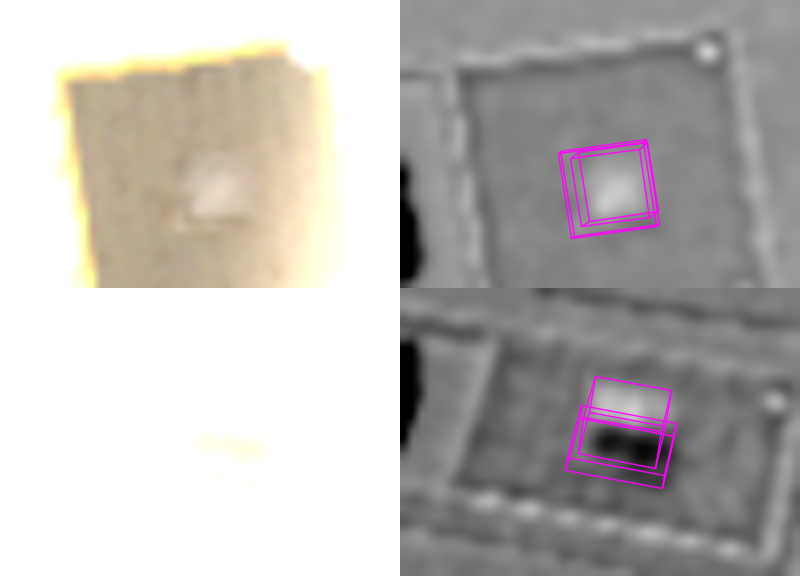

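The difference pictures show the cap upright on the yellow mat. Its lit top and shaded side fall on the target overlay: top view at about (615,185) in the panel, scene view at about (630,430). All four parts are placed, so I'm handing in.

Run:
```python
from h import *
print(bot.get_clock(),np.array(bot.get_tool_pos()),bot.get_width(),np.array(bot.get_force()))
bot.finish_job();print("done")
```

```text
42.0917 [400.  50. 300.] 35.95146977427264 [ 0.4 -0.8  0.5]
the job is handed in; nothing more can be done
done
```

Both kits are made up and the job was handed in at about 42 s of the 99 s allowed. The interface reports no verdict, so these are my own checks:

- **Blue tray:** the bracket stands on the mat and the bolt in the bare compartment. In both cameras they match the outlines drawn at the compartment centres, to within a few mm, and both are upright.
- **Yellow tray, block:** it lies in the bare compartment. It looked about centred by eye in both cameras. I drew no outline over it there.
- **Yellow tray, end cap:** the cap is black on a black mat and hardly shows in the plain pictures. Before-and-after difference pictures from both cameras show it upright and on the target outline. The network's top-view fix is about 1.5 mm from the centre.
- **Placing and release:** each part touched down at the expected height. The arm ended up parked at (400, 50, 300), empty and clear of everything.

**Checks that failed or disagreed:**
- The networks found neither the bolt in the top view nor the cap in the scene view at the end.
- They also gave some low-score "block" reports (0.33 or less) on other parts, which I ignored.
- The finger width read about 1.5 to 2 mm under the true part sizes throughout.

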